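# Snap a support arm into the resin curing rack

### The arm

A 7-joint arm with a two-finger parallel gripper is mounted at the origin on the work surface. World frame = base frame: x ahead of the robot, y to its left, z up, the work surface at z = 0. Lengths are in m, angles in rad, forces in N, time in s.
With the tool pointing down it reaches from about 0.425 to 0.875 m from the base axis. Payload 4.7 kg.
Tool frame: the origin (TCP) lies on the front face of the gripper's body, between the roots of the fingers; the fingertips stand 73 mm ahead of it and the grasp point (between the pads) lies 54 mm ahead of it; z points along the fingers, x is the direction in which the jaws open and shut, and the axes are right-handed (so a half turn about z gives the same grasp; the last joint's range is limited). The gripper opens to 85 mm and grips with 20 to 120 N. Pads are 22 mm wide; open, the fingers measure 114 mm over their backs; the gripper's body (76 mm by 85 mm) begins 54 mm behind the grasp point. The pads swing forward as they close: fully open they stand 13 mm farther back than shut.
Start: joints at [-1.305, 0.321, -0.07, 1.45, 0.023, 1.371, -0.057], TCP at [0.162, 0.63, 0.304] pointing down, gripper open.
Joint ranges: [-2.86, 2.86], [-0.3, 2.09], [-1.38, 1.24], [0.06, 2.45], [-1.56, 4.7], [0.09, 2.05], [-2.69, 2.69]. Speed limits (rad/s): [2.57, 2.57, 3.14, 3.14, 3.14, 3.14, 3.14].

### API

Orientations are given as a 3x3 rotation matrix whose columns are the frame's x, y, z axes.
In Python, from plant import robot, optics, ticket gives the robot as it stands.
- The arm moves only by the tool step_arm, never from a script. Its argument "rows" is one flat list of numbers, 5 for each row, row after row: the shift along the tool's x, y, z in mm, then the turn about the tool's z in degrees, then the opening, from -1 (shut) to 1 (fully open), so that 0 is half open. In form: [dx, dy, dz, turn, gripper, dx, dy, dz, turn, gripper, ...]. A call has 1 to 8 rows; each row is the pose to reach, as a shift and turn from the pose commanded when the call began, along the tool's axes at that moment; what a row does not reach only later rows make up. A row lasts 1/10 s, in which the tool goes at most 50 mm and 8.59 degrees, less where a joint would pass 70% of its speed; a pose out of reach is approached as far as the arm can. A call with a gripper value outside its range is refused whole. The fingers move at their own pace and stop on an object; the grip force is fixed at half the most. Time passes only in rows, so rows that repeat a pose let the fingers close. It gives the time, the measured TCP pose, the force and the opening at its end, in the units of the state.
- robot.sense(): the state, without advancing time (a new reading comes with each control period).
- optics.capture(name): name is "scene" or "side" or "wrist"; returns (picture, depth): 400x640x3 uint8, red, green, blue; 400x640 float32, m along the optical axis (not along the pixel's ray), 0 where there is no reading.
- optics.get_calibration(name): a dict with "mtx" (3x3 intrinsics, pixels), "R" (3x3) and "t" (3): a world point X has camera coordinates R X + t; the wrist camera has in their place "mount" (4x4, takes a point from camera to tool coordinates, whose origin is the TCP and whose axes are the tool frame's). Camera axes: x right, y down, z forward; pixel columns grow to the right and rows downward; lengths in m; the calibration is good to about 2 mm. The wrist camera is an equidistant fisheye: a pixel r from the principal point sees the ray r / f radians off the axis. A picture is of the moment at which its call begins: read the wrist's pose just before it. get_calibration takes no time and is no camera call.
- ticket.finish_job(): hands the job in, once; it reports no verdict.
The state is a dict: "time_s": time; "q": joint angles; "dq": joint speeds; "effort": joint torques, N m; "tool_pos": TCP position; "ee_rot": TCP orientation; "contact_force": force on the tool from outside, world axes, zero at the start; "torque": the same for the moment, N m; "finger_gap": opening from 0.0 (shut) to 1.0 (fully open).
Only numpy, scipy, OpenCV 4.12 (cv2) and the standard library are available. Lean on these libraries where they do the work, as an engineer would, in place of code of your own. Each camera call takes 0.05 s, during which the arm holds its last target. There are 200 camera calls.

### The job

Fit the loose support arm into the empty socket of the curing rack: squeeze its spring button flush so that it slips in under the socket's rim, then slide the arm on until the button pops out through the socket's hole and locks. Do not force it: never push the button or the gripper hard against the rack. Leave the bottle, the cup and the coaster where they are, and let go of the arm at the end.

Things in the scene. Friction and masses are not known exactly. Their poses are not given: they have to be found in the camera images.
- rack: Grey steel curing rack, fixed: two feet along y and, on posts, a crossbeam along x (300 mm long, 40 mm square, top 140 mm up). Origin on the table under the beam's middle. Two square socket tubes stick out to -y, axes 120 mm up: the one at x = -95 mm already carries an arm like the loose one (leave it), the one at x = +95 mm is empty. White drip tray, 18 mm high, below.
- socket_mouth (a point): Centre of the empty socket's open end (rim), on the socket's axis, 120 mm above the table; axes as the rack's: the arm goes in along +y. The socket is a square tube 30.4 mm wide inside (1.2 mm play each side), 2.4 mm wall, 35.2 mm outside; it runs 120 mm from the rim to the beam, without a stop before that. An arm let go when half in stays there, sagging 2 to 3 degrees.
- snap_hole (a point): Centre, on the outer face, of the round 14 mm hole in the +x wall of the empty socket: 30 mm behind the rim (+y), 17.6 mm beside the axis (+x), at axis height.
- support_arm: Loose aluminium arm, a square tube 28 mm wide and high, 300 mm long along its y, about 0.18 kg. Origin: centre of its underside. The black plug at the +y end (y = +150 mm), tapered over its last 14 mm, goes into the socket; the -y end has a black cap with a tab 50 mm high. It lies right way up: tab up, brass spring button in its +x face, at (14, 75, 14) mm, 75 mm from the plug's end.
- snap_button: Brass spring button of the arm: a pin 12 mm thick with a ball end, 7 mm proud of the arm's +x face when out, flush when pressed 7 mm (3 N start it, 6 N hold it). Origin on its axis, 7 mm below its top. Left out, its side jams on the rim. With its leading third or more held down under the rim, the rim's edge cams the rest in as the arm is pushed on (5 to 15 N). It weighs 12 g.
- button_top (a point): Top of the button's ball end; moves with the button. In the support arm's frame at (x, 75, 14) mm: x = 21 mm fully out, 14 mm flush with the face, 15 to 17 mm while it rubs inside the socket, back above 20 mm when it has popped out through the hole.
- button_seat (a point): Centre of the button's place in the arm's +x face (does not move with the button): at (14, 75, 14) mm in the support arm's frame, axes as the arm's.
- pigment_bottle: Blue pigment bottle standing on the table, 36 mm across, 85 mm high; origin at the centre of its underside. Bystander.
- mixing_cup: Clear mixing cup standing on the table, 72 mm across at the rim, 85 mm high; origin at the centre of its underside. Bystander.
- coaster: Round resin coaster lying on the table, 100 mm across, 10 mm thick; origin at the centre of its underside. Bystander.

How it is judged:
By the outcome, as a careful person would: the job done as asked, in the order asked, and still so for the second after the job is handed in, with the robot touching nothing.
It also fails if it takes over 51 s, if anything falls off the work surface, if the arm or the gripper's body presses on something with over 40 N, if the wrist force passes 120 N, or if a joint passes its speed limit or range.

## Working session

There is one attempt and no reset: what is moved stays moved. The work goes in short steps, Python scripts to look and compute and a tool call to move; the robot and the scene stay as the last step left them, time stands still between calls to the robot, and variables do not carry over. Pictures are saved under pics/ and viewed, about 8 in all and at most 12, crops included, and the job is handed in when it is done.

Besides the shell and the picture viewer there is one more tool, called after ">>>" by a JSON object that holds its "fn" and its "kwargs". step_arm: Moves the arm, as the interface text tells. Its arguments: {"type":"object","properties":{"rows":{"type":"array","items":{"type":"number"}}},"required":["rows"]}

```bash
mkdir -p pics
cat > h.py <<'E'
import numpy as np, cv2
from plant import robot, optics, ticket
def shot(n,f=None):
    im,d=optics.capture(n)
    if f: cv2.imwrite('pics/'+f,im[:,:,::-1])
    return im,d
def pts(n,d):
    """world points (h,w,3) from depth for fixed cameras"""
    c=optics.get_calibration(n);K=c['mtx'];v,u=np.mgrid[:d.shape[0],:d.shape[1]]
    P=np.stack([(u-K[0,2])/K[0,0]*d,(v-K[1,2])/K[1,1]*d,d],-1)
    return (P-c['t'])@c['R']
E
python3 - <<'E'
from h import *
s=robot.sense();print(s)
a,da=shot('scene');b,db=shot('side')
np.savez('a.npz',a=a,da=da,b=b,db=db)
cv2.imwrite('pics/1.png',a[:,:,::-1]);cv2.imwrite('pics/2.png',b[:,:,::-1])
for n in('scene','side','wrist'):print(optics.get_calibration(n))
E
```

```text
{'time_s': 0.0, 'q': array([-1.30490524,  0.32183567, -0.07010078,  1.45168122,  0.02258921,
        1.3707965 , -0.05691516]), 'dq': array([-2.77435222e-04, -9.43928415e-05, -6.94283469e-04,  1.30984338e-03,
        1.65798547e-03, -3.67373877e-04,  1.19862210e-03]), 'effort': array([ 5.21925940e-04, -4.93577206e+01, -3.81991882e-01, -3.14326894e+01,
        1.31049519e-02,  1.13320153e-02,  2.83625923e-05]), 'tool_pos': array([0.16186897, 0.62910808, 0.30281214]), 'ee_rot': array([[ 2.49110864e-01,  9.68474892e-01, -4.00798799e-04],
       [ 9.68473049e-01, -2.49111172e-01, -1.89149445e-03],
       [-1.93170834e-03,  8.30289809e-05, -9.99998131e-01]]), 'contact_force': array([ 0.10619967, -0.27723152,  0.85617879]), 'torque': array([ 0.02283164, -0.03344815, -0.00143056]), 'finger_gap': 1.0020251851035722}
{'mtx': array([[396.00774044,   0.        , 317.63562461],
       [  0.        , 396.00774044, 197.70609135],
       [  0.        ,   0.        ,   1.        ]]), 'R': array([[ 0.85458555,  0.51927203, -0.00633248],
       [ 0.40462661, -0.67345373, -0.61865772],
       [-0.32551
[... 303 characters left out ...]
58970e-04],
       [-2.45733300e-01, -5.80599183e-01, -7.76221447e-01],
       [ 3.01412787e-01,  7.15311588e-01, -6.30459882e-01]]), 't': array([-0.50717032,  0.21819133,  0.93843698])}
{'mtx': array([[309.70691629,   0.        , 320.67880246],
       [  0.        , 309.70691629, 203.23305609],
       [  0.        ,   0.        ,   1.        ]]), 'mount': array([[ 9.99999701e-01, -5.96833691e-04, -4.92650745e-04,
         1.47187205e-04],
       [ 7.09613706e-04,  9.61165609e-01,  2.75971319e-01,
        -6.98783218e-02],
       [ 3.08809972e-04, -2.75971586e-01,  9.61165744e-01,
        -7.06853363e-02],
       [ 0.00000000e+00,  0.00000000e+00,  0.00000000e+00,
         1.00000000e+00]])}
```

View pics/1.png

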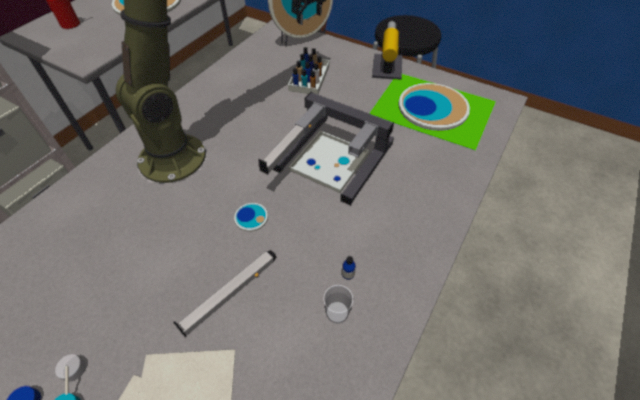

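View pics/2.png

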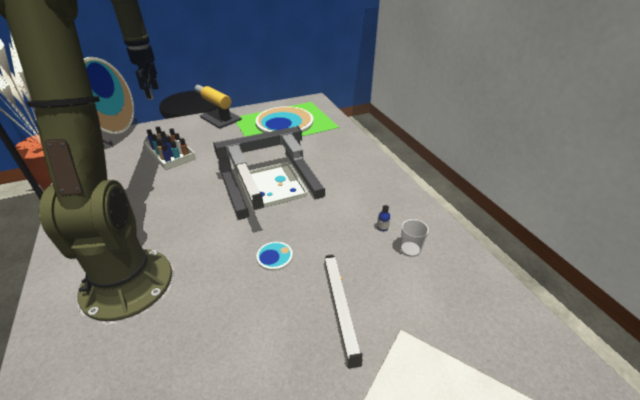

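Run:
```python
from h import *
z=np.load('a.npz');a,b=z['a'],z['b']
c1=cv2.resize(a[85:210,250:410],(800,625),interpolation=3)[:, :]
c2=cv2.resize(b[120:220,205:335],(400,300),interpolation=3)
c3=cv2.resize(a[245:340,170:290],(400,300),interpolation=3)
c1=cv2.resize(a[90:205,255:400],(400,300),interpolation=3)
c4=cv2.resize(b[250:370,310:370],(400,300),interpolation=3)
cv2.imwrite('pics/3.png',np.vstack([np.hstack([c1,c2]),np.hstack([c3,c4])])[:,:,::-1])
for n,d,im in(('scene',z['da'],a),('side',z['db'],b)):
    P=pts(n,d);h=P[...,2];ok=(d>0)&(P[...,0]>.2)&(P[...,0]<1.2)&(abs(P[...,1])<.8)
    print(n,'table z med',np.median(h[ok&(abs(h)<.02)]))
    m=ok&(h>.02)&(h<.04)&(im.min(-1)>130)
    k,l,st,ce=cv2.connectedComponentsWithStats(m.astype(np.uint8))
    i=1+st[1:,4].argmax();Q=P[l==i];r=cv2.minAreaRect((Q[:,:2]*1000).astype(np.float32));print('arm',st[i],r,np.median(Q[:,2]))
    Q=P[ok&(h>.11)&(h<.16)];print('high',len(Q));
    np.set_printoptions(precision=3,suppress=True)
    r=cv2.minAreaRect((Q[:,:2]*1000).astype(np.float32));print(r,cv2.boxPoints(r))
    B=(im[...,0].astype(int)-im[...,2]>70)&ok&(h<.06);print('brass',np.argwhere(B)[:20].tolist(),P[B][:20])
    # height map over rack
    print()
```

```text
scene table z med -0.00028924749476922886
arm [ 179  252   93   79 1126] ((480.5814514160156, -283.5238037109375), (278.33990478515625, 30.864408493041992), 76.73493957519531) 0.027304919597453695
high 2859
((473.55792236328125, 401.11358642578125), (767.7501220703125, 304.68438720703125), 79.00463104248047) [[250.796  53.342]
 [549.887  -4.771]
 [696.32  748.885]
 [397.229 806.998]]
brass [[80, 403], [81, 393], [81, 394], [81, 396], [81, 404], [82, 392], [82, 393], [82, 394], [82, 395], [82, 396], [82, 397], [82, 400], [82, 403], [83, 391], [83, 392], [83, 401], [83, 407], [83, 410], [83, 411], [84, 391]] [[ 0.496  0.799  0.002]
 [ 0.465  0.771  0.003]
 [ 0.468  0.773  0.003]
 [ 0.474  0.782 -0.001]
 [ 0.501  0.798 -0.   ]
 [ 0.463  0.767 -0.   ]
 [ 0.466  0.771 -0.002]
 [ 0.472  0.764  0.005]
 [ 0.474  0.772  0.001]
 [ 0.478  0.772  0.002]
 [ 0.481  0.774  0.002]
 [ 0.49   0.783 -0.   ]
 [ 0.5    0.791 -0.002]
 [ 0.463  0.755  0.002]
 [ 0.468  0.755  0.004]
 [ 0.498  0.776  0.002]
 [ 0.518  0.79   0.001]
 [ 0.527  0.799 -0.001]
 [ 0.532  0.795  0.003]
 [ 0.467  0.748  0.003]]

side
[... 343 characters left out ...]
74   70.43 ]
 [555.993 823.104]]
brass [[108, 280], [108, 282], [108, 283], [108, 284], [108, 285], [108, 286], [108, 287], [108, 288], [108, 289], [108, 290], [108, 291], [108, 292], [108, 294], [108, 295], [109, 277], [109, 278], [109, 279], [109, 280], [109, 281], [109, 282]] [[0.674 0.799 0.022]
 [0.684 0.8   0.019]
 [0.688 0.797 0.02 ]
 [0.692 0.797 0.019]
 [0.695 0.788 0.023]
 [0.701 0.793 0.019]
 [0.705 0.791 0.019]
 [0.708 0.784 0.022]
 [0.713 0.783 0.021]
 [0.719 0.787 0.018]
 [0.722 0.782 0.02 ]
 [0.727 0.781 0.02 ]
 [0.736 0.779 0.019]
 [0.74  0.776 0.019]
 [0.659 0.8   0.019]
 [0.662 0.794 0.021]
 [0.666 0.792 0.021]
 [0.67  0.788 0.022]
 [0.676 0.79  0.02 ]
 [0.679 0.787 0.021]]
```

View pics/3.png

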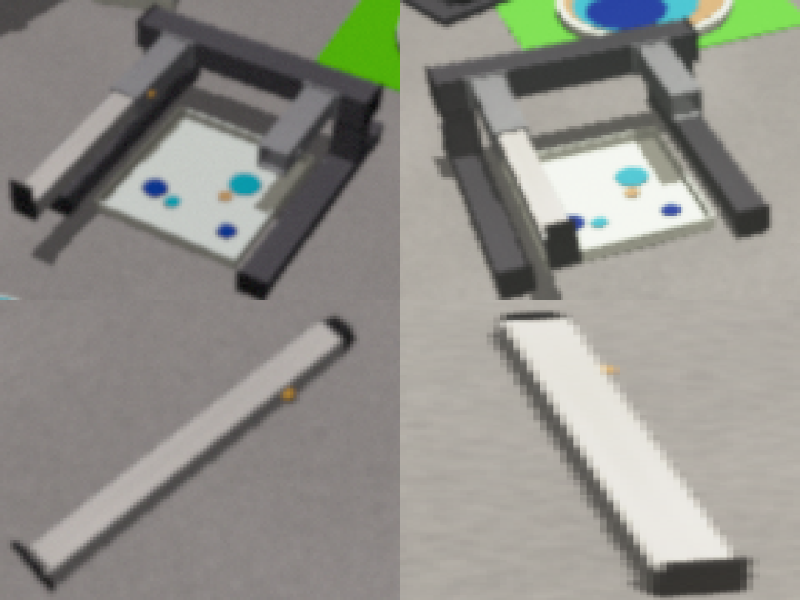

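Run:
```python
from h import *
np.set_printoptions(precision=4,suppress=True)
z=np.load('a.npz')
for n,d,im,box in(('scene',z['da'],z['a'],(250,85,410,210)),('side',z['db'],z['b'],(205,115,335,220))):
    P=pts(n,d);h=P[...,2];x0,y0,x1,y1=box
    R=np.zeros(d.shape,bool);R[y0:y1,x0:x1]=1
    g=im.max(-1).astype(int)
    m=R&(abs(h-.1395)<.006)&(d>0)
    for nm,mm in(('beam',m&(g<80)),('sock',m&(g>=85)&(g<165)),('arm',m&(g>=165))):
        k,l,st,ce=cv2.connectedComponentsWithStats(mm.astype(np.uint8),connectivity=4)
        for i in range(1,k):
            if st[i,4]>25:
                Q=P[l==i];r=cv2.minAreaRect((Q[:,:2]*1000).astype(np.float32))
                print(n,nm,st[i],'rect',np.round(r[0],1),np.round(r[1],1),round(r[2],2),'zmed',np.median(Q[:,2]),'gray',np.median(g[l==i]))
    # button: brass-coloured near arm
    hsv=cv2.cvtColor(im,cv2.COLOR_RGB2HSV)
    B=(hsv[...,0]>8)&(hsv[...,0]<28)&(hsv[...,1]>90)&(P[...,1]<-.0)&(P[...,1]>-.45)&(P[...,0]<.75)&(P[...,0]>.3)&(d>0)
    print('btn',np.argwhere(B).tolist(),P[B])
```

```text
scene beam [305  92  89  39 586] rect [467.6 367.3] [304.6  41.3] 0.14 zmed 0.13892955715442085 gray 77.0
scene sock [318  95  41  15  62] rect [420.  387.5] [146.9  15.3] 2.14 zmed 0.13962803852507052 gray 94.0
scene sock [295 101  30  28 309] rect [374.1 291.8] [ 43.1 133.5] 1.12 zmed 0.13703915062739477 gray 130.0
scene sock [367 113  27  10  40] rect [573.2 388.9] [11.5 88.6] 89.95 zmed 0.13885651525191656 gray 105.5
scene sock [349 120  29  30 347] rect [563.8 294.2] [ 43.5 128. ] 2.73 zmed 0.13713168556921312 gray 130.0
scene arm [280 136  11   9  34] rect [373. 154.] [21.  38.3] 2.8 zmed 0.13439300547256272 gray 178.0
btn [[217, 259], [217, 260], [217, 261], [218, 258], [218, 259], [218, 260], [218, 261], [218, 262], [219, 257], [219, 258], [219, 259], [219, 260], [219, 261], [219, 262], [220, 258], [220, 259], [220, 260], [220, 261], [220, 262], [221, 259], [221, 260], [221, 261], [273, 255], [273, 256], [273, 257], [273, 258], [274, 255], [274, 256], [274, 257], [274, 258], [275, 254], [275, 255], [275, 256], [275, 257], [276, 255], [276, 256], [276, 257]] [[ 0.4072 -0.0526 
[... 1771 characters left out ...]
50, 286], [250, 287], [251, 282], [251, 283], [251, 284], [251, 285], [251, 286], [277, 341], [278, 341]] [[ 0.4125 -0.0516  0.0103]
 [ 0.415  -0.0531  0.0108]
 [ 0.4179 -0.053   0.0094]
 [ 0.4056 -0.0553  0.0127]
 [ 0.4085 -0.0551  0.0113]
 [ 0.4114 -0.0548  0.0098]
 [ 0.4139 -0.0563  0.0103]
 [ 0.4171 -0.0551  0.0077]
 [ 0.4194 -0.0573  0.009 ]
 [ 0.4046 -0.0581  0.0119]
 [ 0.4071 -0.0595  0.0122]
 [ 0.4098 -0.0602  0.0118]
 [ 0.4129 -0.0591  0.0094]
 [ 0.4149 -0.0626  0.012 ]
 [ 0.418  -0.0618  0.0099]
 [ 0.404  -0.0594  0.0093]
 [ 0.4064 -0.0609  0.0098]
 [ 0.4084 -0.0646  0.0126]
 [ 0.4117 -0.0626  0.0093]
 [ 0.4137 -0.0662  0.0121]
 [ 0.514  -0.2129  0.0183]
 [ 0.5143 -0.2128  0.0141]]
```

>>> {"fn": "step_arm", "kwargs": {"rows": [-267, 482, 0, 75.6, 1, -267, 482, 0, 75.6, 1, -267, 482, 0, 75.6, 1, -267, 482, 0, 75.6, 1, -267, 482, 0, 75.6, 1, -267, 482, 0, 75.6, 1, -267, 482, 0, 75.6, 1, -267, 482, 0, 75.6, 1]}}

```text
time_s: 0.9
tool_pos: [0.4536, 0.3529, 0.3037]
ee_rot: [[0.994, 0.113, -0.0], [0.113, -0.994, 0.0], [-0.0, -0.0, -1.0]]
contact_force: [1.3, 0.0, -0.7]
finger_gap: 1.0
```

```bash
cat >> h.py <<'E'
def go(x,y,z,yaw,s=None):
    s=s or robot.sense();R=s['ee_rot'];d=R.T@(np.array([x,y,z])-s['tool_pos'])*1000
    cy=np.degrees(np.arctan2(R[1,0],R[0,0]));t=-((yaw-cy+180)%360-180)
    print('from',np.round(s['tool_pos'],4),'yaw',round(cy,2),'shift',np.round(d,1),'turn',round(t,2),'t',round(s['time_s'],2))
def wcast(u,v,zp,s):
    """wrist pixels -> world points on plane z=zp"""
    c=optics.get_calibration('wrist');K=c['mtx'];M=c['mount']
    x=(np.asarray(u,float)-K[0,2])/K[0,0];y=(np.asarray(v,float)-K[1,2])/K[1,1];th=np.hypot(x,y)+1e-9
    r=np.stack([x/th*np.sin(th),y/th*np.sin(th),np.cos(th)],-1)@M[:3,:3].T@s['ee_rot'].T
    o=s['tool_pos']+s['ee_rot']@M[:3,3]
    return o+r*((zp-o[2])/r[...,2])[...,None]
E
python3 -c "
from h import *
go(.562,.25,.304,0)"
```

```text
from [0.4536 0.3529 0.3037] yaw 6.47 shift [ 96.2 114.4  -0.3] turn 6.47 t 0.9
```

>>> {"fn": "step_arm", "kwargs": {"rows": [96, 114, 0, 6.5, 1, 96, 114, 0, 6.5, 1, 96, 114, 0, 6.5, 1, 96, 114, 0, 6.5, 1, 96, 114, 0, 6.5, 1, 96, 114, 0, 6.5, 1]}}

```text
time_s: 1.5
tool_pos: [0.5605, 0.2541, 0.3034]
ee_rot: [[1.0, 0.007, -0.001], [0.007, -1.0, 0.0], [-0.001, -0.0, -1.0]]
contact_force: [0.0, -0.7, 0.3]
finger_gap: 0.999
```

Run:
```python
from h import *
s=robot.sense();im,d=shot('wrist','4.png');np.savez('w1.npz',im=im,d=d,p=s['tool_pos'],R=s['ee_rot'])
go(.562,.25,.304,0,s)
go(.495,-.219,.304,-13.25,s)
```

```text
from [0.5605 0.2541 0.3034] yaw 0.41 shift [ 1.5  4.1 -0.6] turn 0.41 t 1.5
from [0.5605 0.2541 0.3034] yaw 0.41 shift [-68.9 472.6  -0.7] turn 13.66 t 1.5
```

View pics/4.png

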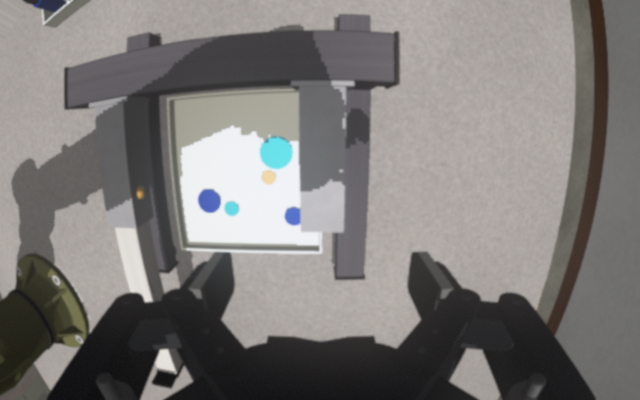

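Run:
```python
from h import *
np.set_printoptions(precision=4,suppress=True)
w=np.load('w1.npz');im=w['im'];d=w['d'];s=dict(tool_pos=w['p'],ee_rot=w['R'])
g=cv2.GaussianBlur(im,(3,3),0).astype(float).mean(-1)
def sub(p):
    k=np.abs(p).argmax()
    if 0<k<len(p)-1:
        a,b,c=np.abs(p[k-1:k+2]);return k+.5*(a-c)/(a-2*b+c+1e-9)
    return k
gx=(g[:,2:]-g[:,:-2])/2
E={}
for nm,lo,hi in(('L',292,310),('R',337,352)):
    r=np.r_[98:225];c=np.array([lo+1+sub(gx[v,lo:hi]) for v in r])
    P=wcast(c,r,.1376,s)[:,:2]
    for it in range(8):
        f=np.polyfit(P[:,1],P[:,0],1);e=P[:,0]-np.polyval(f,P[:,1]);k=abs(e)<max(2*e.std(),.0006);P=P[k]
    E[nm]=f;print(nm,len(P),'x@.23',np.polyval(f,.23),'x@.33',np.polyval(f,.33),'slope deg',np.degrees(np.arctan(f[0])),'rms',e.std())
gy=(g[2:]-g[:-2])/2
c=np.r_[306:340];v=np.array([223+1+sub(gy[223:243,u]) for u in c]);print(v)
P=wcast(c,v,.1376,s);print('rim y',np.median(P[:,1]),np.degrees(np.polyfit(P[:,0],P[:,1],1)[0]))
# beam front top edge z=.14
for lo,hi,cc in((70,100,np.r_[175:295]),(22,45,np.r_[160:330])):
    v=np.array([lo+1+sub(gy[lo:hi,u]) for u in cc]);P=wcast(cc,v,.14,s)[:,:2]
    for it in range(8):
        f=np.polyfit(P[:,0],P[:,1],1);e=P[:,1]-np.polyval(f,P[:,0]);P=P[abs(e)<max(2*e.std(),.0006)]
    print('beam',len(P),'y@.46',np.polyval(f,.46),np.degrees(f[0]),e.std())
```

```text
L 122 x@.23 0.543919202595935 x@.33 0.5432612917330387 slope deg -0.3769497187455919 rms 0.0002284578876071317
R 97 x@.23 0.579001777986443 x@.33 0.578965219543567 slope deg -0.020946443890494815 rms 0.00024458963264290657
[231.3214 231.3387 231.3065 231.3438 231.371  231.371  231.371  231.3889
 231.4091 231.371  231.3966 231.4032 231.3929 231.4167 231.55   231.9375
 238.5    231.5    231.6538 231.7857 231.9444 232.1    232.25   232.2273
 232.3182 232.2368 232.2297 232.2551 232.2586 232.3197 232.3197 232.3276
 232.2925 232.2843]
rim y 0.2320667960090878 -1.9380954102856072
beam 117 y@.46 0.3467199113412176 -0.09544865397880642 0.00021092658078942605
beam 135 y@.46 0.3913186695288942 0.15922806957828303 0.00018999062005721205
```

>>> {"fn": "step_arm", "kwargs": {"rows": [-69, 473, 0, 13.7, 1, -69, 473, 0, 13.7, 1, -69, 473, 0, 13.7, 1, -69, 473, 0, 13.7, 1, -69, 473, 0, 13.7, 1, -69, 473, 0, 13.7, 1, -69, 473, 0, 13.7, 1, -69, 473, 0, 13.7, 1]}}

```text
time_s: 2.35
tool_pos: [0.5055, -0.1433, 0.3042]
ee_rot: [[0.974, -0.228, 0.001], [-0.228, -0.974, 0.001], [0.001, -0.002, -1.0]]
contact_force: [1.6, 0.8, 0.6]
finger_gap: 0.995
```

>>> {"fn": "step_arm", "kwargs": {"rows": [0, 0, 0, 0, 1, 0, 0, 0, 0, 1]}}

```text
time_s: 2.55
tool_pos: [0.5057, -0.1431, 0.3041]
ee_rot: [[0.973, -0.232, 0.001], [-0.232, -0.973, 0.001], [0.0, -0.001, -1.0]]
contact_force: [0.7, 1.2, -0.5]
finger_gap: 1.005
```

Run:
```python
from h import *
go(.495,-.219,.304,-13.25)
```

```text
from [ 0.5057 -0.1431  0.3041] yaw -13.43 shift [ 7.2 76.3  0. ] turn -0.18 t 2.55
```

>>> {"fn": "step_arm", "kwargs": {"rows": [7, 76, 50, 0, 1, 7, 76, 104, 0, 1, 7, 76, 104, 0, 1, 7, 76, 104, 0, 1, 7, 76, 104, 0, 1]}}

```text
time_s: 3.05
tool_pos: [0.496, -0.2165, 0.2]
ee_rot: [[0.974, -0.229, -0.001], [-0.229, -0.974, 0.001], [-0.001, -0.001, -1.0]]
contact_force: [1.0, -0.1, 0.3]
finger_gap: 0.993
```

Run:
```python
from h import *
s=robot.sense();im,d=shot('wrist','5.png');np.savez('w2.npz',im=im,d=d,p=s['tool_pos'],R=s['ee_rot'])
go(.495,-.219,.2,-13.25,s)
```

```text
from [ 0.496  -0.2165  0.2   ] yaw -13.21 shift [-0.4  2.6 -0. ] turn 0.04 t 3.05
```

View pics/5.png

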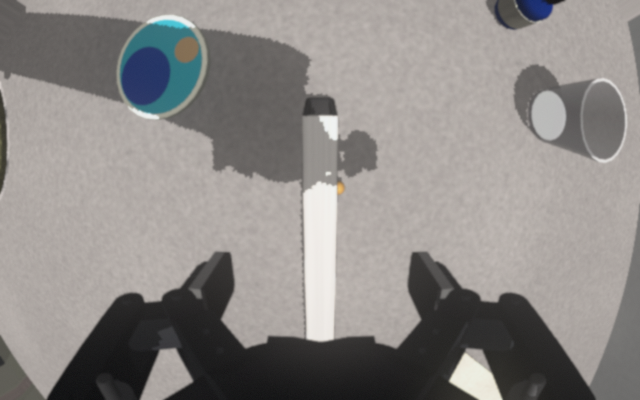

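Run:
```python
from h import *
np.set_printoptions(precision=4,suppress=True)
w=np.load('w2.npz');im=w['im'];s=dict(tool_pos=w['p'],ee_rot=w['R'])
hsv=cv2.cvtColor(im,cv2.COLOR_RGB2HSV)
B=(hsv[...,0]>8)&(hsv[...,0]<30)&(hsv[...,1]>90);B[:170]=0;B[205:]=0;B[:,:325]=0;B[:,355:]=0
q=np.argwhere(B);print(len(q),q.mean(0),q.min(0),q.max(0));b=wcast(q[:,1].mean(),q[:,0].mean(),.014,s);print('btn',b)
g=cv2.GaussianBlur(im,(3,3),0).astype(float).mean(-1);gx=np.abs(g[:,2:]-g[:,:-2])
L=[]
for lo,hi in((294,312),(328,346)):
    r=np.r_[196:300];c=lo+1+gx[r,lo:hi].argmax(1);P=wcast(c,r,.028,s)[:,:2]
    for i in range(8):
        f=np.polyfit(P[:,1],P[:,0],1);e=P[:,0]-np.polyval(f,P[:,1]);P=P[abs(e)<max(2*e.std(),.0006)]
    L.append(f);print('edge',len(P),'x@-.22',np.polyval(f,-.22),'yaw',-np.degrees(np.arctan(f[0])))
for c in (313,320,326):
    col=g[85:130,c];print(c,np.round(col[::1]).astype(int).tolist())
```

```text
60 [187.5    340.1333] [182 338] [193 343]
btn [ 0.5144 -0.2101  0.014 ]
edge 104 x@-.22 0.48038479243241067 yaw -13.354260459682054
edge 104 x@-.22 0.5079126882564553 yaw -13.053936627470044
313 [166, 166, 165, 165, 166, 166, 165, 160, 151, 136, 117, 98, 83, 73, 70, 72, 73, 74, 74, 74, 74, 72, 69, 65, 63, 61, 59, 60, 67, 83, 106, 128, 140, 145, 146, 146, 146, 146, 146, 146, 145, 145, 145, 146, 146]
320 [171, 173, 174, 174, 173, 172, 169, 161, 145, 126, 110, 97, 84, 74, 72, 74, 76, 77, 77, 77, 78, 78, 78, 78, 78, 79, 78, 79, 88, 115, 159, 198, 216, 220, 218, 210, 192, 169, 154, 149, 148, 148, 147, 147, 147]
326 [171, 171, 172, 172, 172, 171, 171, 168, 159, 142, 120, 101, 85, 75, 73, 75, 77, 78, 78, 78, 78, 78, 79, 79, 80, 80, 80, 82, 92, 119, 166, 210, 233, 239, 240, 241, 240, 241, 240, 240, 240, 239, 238, 237, 233]
```

Run:
```python
from h import *
w=np.load('w2.npz');s=dict(tool_pos=w['p'],ee_rot=w['R'])
for z in(.003,.014,.025):
    p=wcast(320,95.,z,s)[:2]-[.4941,-.22];print(z,'tip along',p@[.2284,.9736])
go(.4947,-.2173,.077,-13.2)
```

```text
0.003 tip along 0.09276293099398893
0.014 tip along 0.09199596879857284
0.025 tip along 0.09122900660315678
from [ 0.4968 -0.2167  0.2011] yaw -13.17 shift [ -2.1   1.2 124.1] turn 0.03 t 3.1
```

>>> {"fn": "step_arm", "kwargs": {"rows": [-2, 0, 50, 0, 1, -2, 0, 100, 0, 1, -2, 0, 124, 0, 1, -2, 0, 124, 0, 1, -2, 0, 124, 0, 1, -2, 0, 124, 0, 1]}}

```text
time_s: 3.7
tool_pos: [0.4955, -0.2184, 0.0786]
ee_rot: [[0.973, -0.23, 0.005], [-0.23, -0.973, -0.001], [0.005, -0.001, -1.0]]
contact_force: [-0.1, 0.1, -0.6]
finger_gap: 1.001
```

Run:
```python
from h import *
go(.4950,-.2163,.077,-13.2)
```

```text
from [ 0.4955 -0.2184  0.0786] yaw -13.3 shift [-1.  -1.9  1.6] turn -0.1 t 3.7
```

Adjust, then close.

>>> {"fn": "step_arm", "kwargs": {"rows": [-1, -2, 1, 0, 1, -1, -2, 1, 0, 1, -1, -2, 1, 0, -1, -1, -2, 1, 0, -1, -1, -2, 1, 0, -1, -1, -2, 1, 0, -1, -1, -2, 1, 0, -1, -1, -2, 1, 0, -1]}}

```text
time_s: 4.5
tool_pos: [0.4924, -0.2164, 0.0755]
ee_rot: [[0.973, -0.232, -0.001], [-0.232, -0.973, 0.001], [-0.001, -0.0, -1.0]]
contact_force: [-1.4, 1.0, 5.7]
finger_gap: 0.314
```

>>> {"fn": "step_arm", "kwargs": {"rows": [0, 0, 0, 0, -1, 0, 0, 0, 0, -1, 0, 0, 0, 0, -1]}}

```text
time_s: 4.8
tool_pos: [0.4924, -0.2164, 0.0754]
ee_rot: [[0.973, -0.232, -0.001], [-0.232, -0.973, 0.001], [-0.001, -0.0, -1.0]]
contact_force: [-2.2, 0.7, 6.6]
finger_gap: 0.315
```

Run:
```python
from h import *
s=robot.sense();im,d=shot('wrist');np.savez('w3.npz',im=im,d=d,p=s['tool_pos'],R=s['ee_rot'])
go(.4950,-.2163,.077,-13.2,s);print(s['finger_gap'],s['contact_force'])
cv2.imwrite('pics/6.png',cv2.resize(im[150:350,200:440],None,fx=3,fy=3,interpolation=3)[:,:,::-1])
```

```text
from [ 0.4924 -0.2164  0.0754] yaw -13.4 shift [ 2.5 -0.7 -1.6] turn -0.2 t 4.8
0.3145828916411656 [-2.24927916  0.68812304  6.60834776]
```

View pics/6.png

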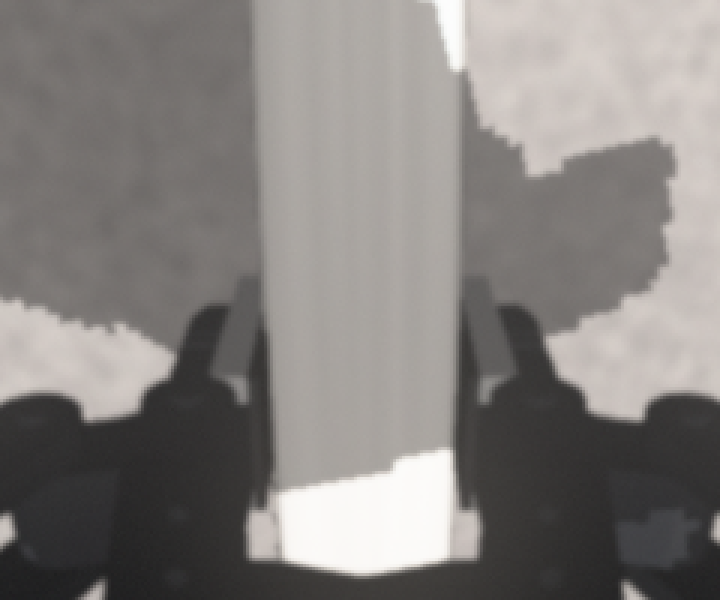

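>>> {"fn": "step_arm", "kwargs": {"rows": [0, 0, -20, 0, -1, 0, 0, -50, 0, -1, 0, 0, -90, 0, -1, 0, 0, -105, 0, -1, 0, 0, -105, 0, -1, 0, 0, -105, 0, -1, 0, 0, -105, 0, -1]}}

```text
time_s: 5.55
tool_pos: [0.4915, -0.2155, 0.1778]
ee_rot: [[0.973, -0.231, -0.004], [-0.231, -0.973, 0.001], [-0.004, -0.0, -1.0]]
contact_force: [-0.7, -0.7, -2.1]
finger_gap: 0.318
```

Run:
```python
from h import *
s=robot.sense();print(s['finger_gap'],s['contact_force'],s['torque'])
go(.5617,.115,.1814,0.1,s)
```

```text
0.3177118197553848 [-0.68739116 -0.65656606 -2.09711293] [ 0.16029163 -0.03929951 -0.0352903 ]
from [ 0.4915 -0.2155  0.1778] yaw -13.37 shift [  -8.1 -337.8   -3.5] turn -13.47 t 5.55
```

>>> {"fn": "step_arm", "kwargs": {"rows": [-8, -40, -3.5, -2, -1, -8, -85, -3.5, -6, -1, -8, -130, -3.5, -13.5, -1, -8, -180, -3.5, -13.5, -1, -8, -225, -3.5, -13.5, -1, -8, -270, -3.5, -13.5, -1, -8, -300, -3.5, -13.5, -1, -8, -315, -3.5, -13.5, -1]}}

```text
time_s: 6.35
tool_pos: [0.557, 0.0959, 0.1814]
ee_rot: [[1.0, 0.007, -0.003], [0.007, -1.0, -0.0], [-0.003, 0.0, -1.0]]
contact_force: [-0.4, -0.3, -2.3]
finger_gap: 0.321
```

>>> {"fn": "step_arm", "kwargs": {"rows": [0, 0, 0, 0, -1, 0, 0, 0, 0, -1, 0, 0, 0, 0, -1]}}

```text
time_s: 6.65
tool_pos: [0.5575, 0.0891, 0.1831]
ee_rot: [[1.0, -0.002, -0.001], [-0.002, -1.0, -0.001], [-0.001, 0.001, -1.0]]
contact_force: [-0.4, -0.0, -2.3]
finger_gap: 0.317
```

Run:
```python
from h import *
s=robot.sense();im,d=shot('wrist');b,db=shot('side');a,da=shot('scene');np.savez('w4.npz',im=im,d=d,p=s['tool_pos'],R=s['ee_rot'],a=a,b=b,da=da,db=db)
go(.5617,.115,.1814,0.1,s);print(s['finger_gap'],s['contact_force'],s['torque'])
w=cv2.resize(im[30:230,200:440],(480,400),interpolation=3)
c=cv2.resize(b[110:260,230:390],(320,300),interpolation=3);e=cv2.resize(a[95:245,260:420],(320,300),interpolation=3)
cv2.imwrite('pics/7.png',np.hstack([np.vstack([w,np.zeros((200,480,3),np.uint8)]),np.vstack([c,e])])[:,:,::-1])
```

```text
from [0.5575 0.0891 0.1831] yaw -0.1 shift [  4.2 -25.9   1.7] turn -0.2 t 6.65
0.31742153999722206 [-0.40354754 -0.01938397 -2.33527448] [ 0.12536714 -0.01899087  0.0118994 ]
```

View pics/7.png

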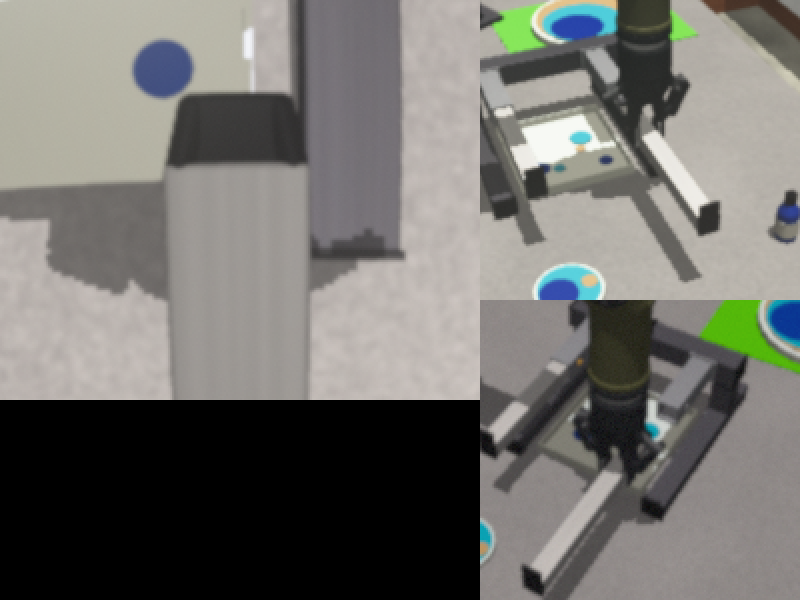

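```bash
cat >> h.py <<'E'
def edges(im,s,r,lo,hi,zp):
    g=cv2.GaussianBlur(im,(3,3),0).astype(float).mean(-1);gx=np.abs(g[:,2:]-g[:,:-2])
    c=lo+1+gx[r,lo:hi].argmax(1);P=wcast(c,r,zp,s)[:,:2]
    for i in range(8):
        f=np.polyfit(P[:,1],P[:,0],1);e=P[:,0]-np.polyval(f,P[:,1]);P=P[abs(e)<max(2*e.std(),.0006)]
    return f,len(P),e.std()
E
python3 - <<'E'
from h import *
w=np.load('w4.npz');im=w['im'];s=dict(tool_pos=w['p'],ee_rot=w['R'])
rr=np.r_[115:250]
fs=[]
for lo,hi in((277,295),(346,362)):
    f,n,e=edges(im,s,rr,lo,hi,.1357);fs.append(f);print(f,n,e,'x@.1',np.polyval(f,.1),'x@.14',np.polyval(f,.14))
m=(fs[0]+fs[1])/2;print('axis x at TCP',np.polyval(m,s['tool_pos'][1]),'tool',s['tool_pos'],'yaw',-np.degrees(m[0]),'w@.09,.15',[np.polyval(fs[1]-fs[0],y) for y in(.1,.15)])
g=cv2.GaussianBlur(im,(3,3),0).astype(int).mean(-1).astype(int)
print('col320 rows60-120',g[60:120:2,320].tolist())
print(wcast([320,320],[77,111],.1357,s)[:,1],wcast([320.],[77],.122,s)[:,1])
d=w['d'];print('depth',d[85:250:15,320])
cv2.imwrite('pics/8.png',cv2.resize(im[0:130,230:430],(800,520),interpolation=3)[:,:,::-1])
E
```

```text
[0.00826561 0.54221089] 120 0.000215054764788812 x@.1 0.5430374481509996 x@.14 0.5433680727310204
[-0.03500373  0.57557149] 122 0.00022350198406658974 x@.1 0.5720711136563141 x@.14 0.5706709646405261
axis x at TCP 0.5576994652440516 tool [0.55747717 0.08914027 0.18308825] yaw 0.7659904531947072 w@.09,.15 [np.float64(0.029033665505314474), np.float64(0.026870198510553576)]
col320 rows60-120 [179, 178, 178, 178, 178, 178, 177, 171, 115, 62, 60, 60, 60, 59, 59, 58, 58, 57, 57, 57, 57, 56, 55, 55, 56, 74, 120, 145, 153, 154]
[0.17443629 0.16140455] [0.17617132]
depth [0.11231367 0.11310565 0.11391173 0.11342926 0.11547466 0.11751126
 0.11882602 0.1204064  0.12189944 0.12441574 0.12595686]
```

View pics/8.png

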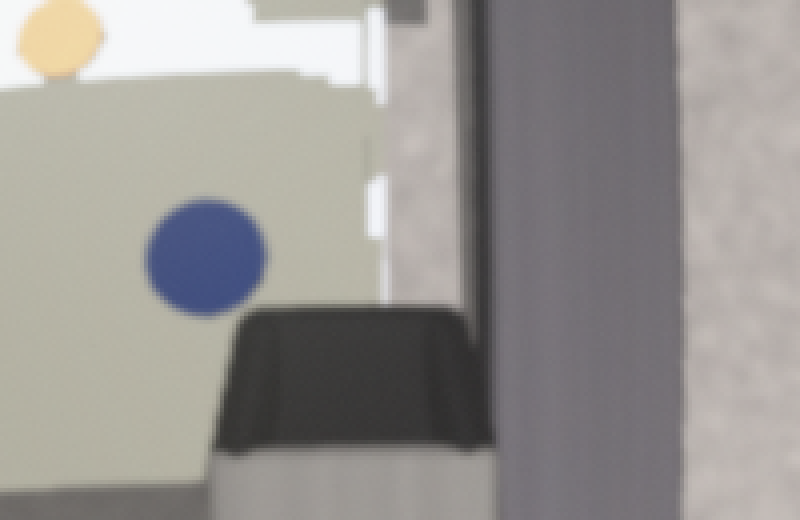

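```bash
cat >> h.py <<'E'
def wpts(u,v,d,s):
    c=optics.get_calibration('wrist');K=c['mtx'];M=c['mount']
    x=(np.asarray(u,float)-K[0,2])/K[0,0];y=(np.asarray(v,float)-K[1,2])/K[1,1];th=np.hypot(x,y)+1e-9
    k=np.tan(th)/th;P=np.stack([x*k*d,y*k*d,d],-1)
    return (P@M[:3,:3].T+M[:3,3])@s['ee_rot'].T+s['tool_pos']
E
python3 - <<'E'
from h import *
np.set_printoptions(precision=4,suppress=True)
w=np.load('w4.npz');s=dict(tool_pos=w['p'],ee_rot=w['R'])
def top(d,r,c0,c1,s):
    v,u=np.mgrid[r[0]:r[1],c0:c1];Q=wpts(u,v,d[r[0]:r[1],c0:c1],s).reshape(-1,3)
    A=np.c_[np.ones(len(Q)),Q[:,0]-Q[:,0].mean(),Q[:,1]-Q[:,1].mean()];f=np.linalg.lstsq(A,Q[:,2],rcond=None)[0];print('y range',Q[:,1].min(),Q[:,1].max(),'mean',Q.mean(0),'slopes deg x,y',np.degrees(f[1:]))
top(w['d'],(120,250),295,340,s)
w3=np.load('w3.npz');top(w3['d'],(120,250),300,340,dict(tool_pos=w3['p'],ee_rot=w3['R']))
w2=np.load('w2.npz');top(w2['d'],(120,250),308,330,dict(tool_pos=w2['p'],ee_rot=w2['R']))
# fixed cameras: white arm top
for n,im,d in(('scene',w['a'],w['da']),('side',w['b'],w['db'])):
    P=pts(n,d);m=(im.min(-1)>140)&(P[...,2]>.11)&(P[...,2]<.17)&(abs(P[...,0]-.557)<.03)&(P[...,1]<.09)&(P[...,1]>-.2)&(d>0)
    Q=P[m];f=np.polyfit(Q[:,1],Q[:,2],1);print(n,len(Q),Q.mean(0),'pitch',np.degrees(f[0]),'z@.09',np.polyval(f,.09),'yaw',np.degrees(np.polyfit(Q[:,1],Q[:,0],1)[0]))
E
```

```text
y range 0.10523462026193253 0.15949390864105104 mean [0.5563 0.1328 0.1369] slopes deg x,y [1.7181 3.2303]
y range -0.20183545117769866 -0.1475762373408555 mean [ 0.5023 -0.1738  0.0293] slopes deg x,y [2.021  3.4036]
y range -0.25742182824921744 -0.14827724232188627 mean [ 0.4978 -0.2008  0.0295] slopes deg x,y [4.2194 1.7857]
scene 600 [ 0.5606 -0.0232  0.1349] pitch 0.31940780165328186 z@.09 0.13549906888146562 yaw -0.7600611896097574
side 418 [ 0.5571 -0.0213  0.1353] pitch -0.6042603892753929 z@.09 0.1340773664248395 yaw 0.5037611007056333
```

>>> {"fn": "step_arm", "kwargs": {"rows": [4, -15, 1.7, -0.2, -1, 4, -25, 1.7, -0.2, -1, 4, -25, 1.7, -0.2, -1, 4, -25, 1.7, -0.2, -1]}}

```text
time_s: 7.2
tool_pos: [0.5616, 0.1179, 0.1816]
ee_rot: [[1.0, 0.007, -0.0], [0.007, -1.0, -0.0], [-0.0, 0.0, -1.0]]
contact_force: [-0.0, -0.0, -2.3]
finger_gap: 0.318
```

Run:
```python
from h import *
s=robot.sense();go(.5614,.14,.1814,0.1,s);print(s['contact_force'],s['torque'])
im,d=shot('wrist');b,db=shot('side')
w=cv2.resize(im[0:200,200:440],(480,400),interpolation=3)
c=cv2.resize(b[120:200,265:345],(320,320),interpolation=3)
c=np.vstack([c,np.zeros((80,320,3),np.uint8)])
cv2.imwrite('pics/9.png',np.hstack([w,c])[:,:,::-1])
```

```text
from [0.5616 0.1179 0.1816] yaw 0.42 shift [ -0.  -22.1   0.2] turn 0.32 t 7.2
[-0.0297973  -0.02093428 -2.26964232] [ 0.11858716 -0.0132766   0.02490892]
```

View pics/9.png

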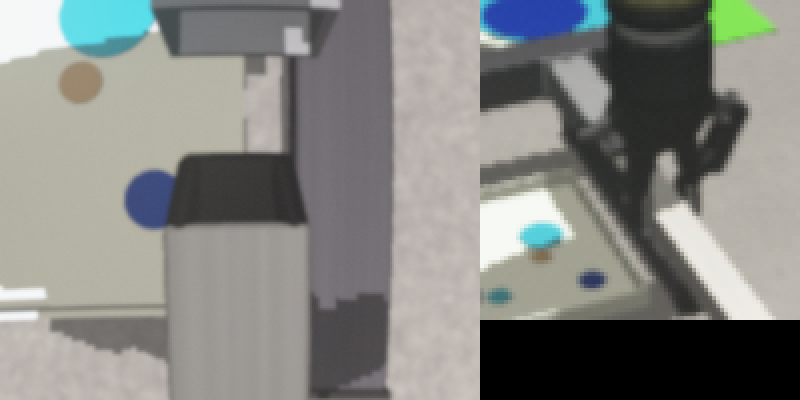

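Run:
```python
from h import *
np.set_printoptions(precision=4,suppress=True)
s=robot.sense();im,d=shot('wrist');np.savez('w5.npz',im=im,d=d,p=s['tool_pos'],R=s['ee_rot'])
g=cv2.GaussianBlur(im,(3,3),0).astype(int).mean(-1).astype(int)
def ed(r,lo,hi):
    p=np.abs(np.gradient(g[r].astype(float)))[lo:hi];k=p.argmax();a,b,c=p[k-1:k+2];return lo+k+.5*(a-c)/(a-2*b+c+1e-9)
for r in(0,1,2,3,4,24,25,26): 
    print(r,g[r,270:300:2].tolist(),g[r,344:380:2].tolist())
print('col330',g[0:40,330].tolist());print('col300',g[0:40,300].tolist())
for r,z in((115,.1357),(125,.1357),(140,.1357),(160,.1357)):
    l,h=ed(r,275,295),ed(r,345,362);P=wcast([l,h],[r,r],z,s);print(r,l,h,'cx',P[:,0].mean(),'w',P[1,0]-P[0,0],'y',P[0,1])
```

```text
0 [180, 177, 148, 112, 105, 103, 102, 100, 99, 97, 94, 91, 89, 87, 85] [82, 83, 85, 87, 94, 124, 146, 149, 150, 153, 157, 160, 151, 120, 107, 106, 106, 106]
1 [180, 177, 148, 107, 97, 95, 94, 93, 92, 90, 90, 89, 87, 86, 85] [81, 82, 83, 84, 89, 110, 126, 128, 130, 134, 138, 143, 138, 117, 107, 106, 106, 106]
2 [181, 178, 150, 100, 86, 83, 82, 81, 80, 81, 88, 90, 89, 90, 90] [86, 85, 85, 85, 85, 88, 93, 94, 96, 101, 105, 110, 114, 111, 107, 106, 106, 106]
3 [181, 179, 156, 102, 80, 77, 77, 76, 75, 80, 95, 101, 101, 102, 102] [98, 97, 97, 96, 93, 81, 74, 75, 77, 82, 85, 88, 100, 108, 107, 106, 106, 106]
4 [181, 180, 163, 110, 80, 76, 75, 75, 74, 82, 103, 111, 111, 111, 112] [108, 107, 107, 107, 103, 83, 68, 67, 70, 76, 79, 83, 98, 107, 107, 106, 106, 107]
24 [176, 175, 175, 175, 175, 174, 161, 115, 83, 88, 106, 112, 112, 111, 110] [156, 158, 161, 164, 155, 111, 81, 86, 104, 111, 111, 109, 109, 110, 109, 108, 109, 109]
25 [176, 175, 175, 175, 175, 174, 167, 130, 99, 102, 112, 116, 118, 119, 119] [120, 121, 127, 132, 127, 100, 83, 90, 106, 111, 111, 109, 109, 110, 109, 108, 109, 109]
26 
[... 282 characters left out ...]
109, 100, 98, 105, 112, 114, 114, 114, 114, 114, 114, 117, 127, 147, 166, 178, 181]
col300 [83, 84, 90, 103, 112, 115, 115, 116, 116, 117, 117, 116, 116, 117, 117, 117, 118, 117, 118, 118, 118, 118, 117, 113, 110, 119, 143, 164, 173, 175, 175, 175, 175, 175, 175, 176, 175, 175, 176, 176]
115 280.8846153845976 353.0 cx 0.5601129368927161 w 0.026912163615643747 y 0.18771849052200618
125 280.96153846153254 353.0555555555679 cx 0.5601516540633484 w 0.026992885451810666 y 0.183930946895323
140 281.1666666666944 353.2500000000625 cx 0.5602464449395088 w 0.02715776733412778 y 0.1782341259787977
160 284.07142857144896 354.2692307692722 cx 0.5610233967715332 w 0.02672559457522261 y 0.1705615951370406
```

Run:
```python
from h import *
np.set_printoptions(precision=4,suppress=True)
w=np.load('w5.npz');s=dict(tool_pos=w['p'],ee_rot=w['R'])
print(s['tool_pos'],wcast([274.5,369.5],[1.5,1.5],.1376,s))
print(wcast([289.5,353.5],[4,4],.1352,s))
print('arm',wcast([284.,353.,285.5,354],[112.,112,160,160],.1357,s))
print('tip',wcast([320.],[77],.1357,s),wcast([320.],[77],.122,s))
go(.5614,.14,.1814,0)
```

```text
[0.5617 0.1168 0.1817] [[0.5441 0.2322 0.1376]
 [0.5795 0.2324 0.1376]]
[[0.5495 0.2318 0.1352]
 [0.5737 0.2319 0.1352]]
arm [[0.5478 0.1888 0.1357]
 [0.5736 0.1889 0.1357]
 [0.5482 0.1706 0.1357]
 [0.5743 0.1707 0.1357]]
tip [[0.5612 0.202  0.1357]] [[0.5612 0.2037 0.122 ]]
from [0.5617 0.1167 0.1817] yaw 0.3 shift [ -0.2 -23.3   0.3] turn 0.3 t 7.35
```

>>> {"fn": "step_arm", "kwargs": {"rows": [0, -5, 0.3, 0.7, -1, 0, -12, 0.3, 0.7, -1, 0, -18, 0.3, 0.7, -1, 0, -24, 0.3, 0.7, -1, 0, -30, 0.3, 0.7, -1, 0, -36, 0.3, 0.7, -1, 0, -42, 0.3, 0.7, -1, 0, -42, 0.3, 0.7, -1]}}

```text
time_s: 8.15
tool_pos: [0.5613, 0.1605, 0.1814]
ee_rot: [[1.0, -0.005, -0.0], [-0.005, -1.0, 0.001], [-0.0, -0.001, -1.0]]
contact_force: [-0.2, 0.1, -2.2]
finger_gap: 0.313
```

Run:
```python
from h import *
s=robot.sense();go(.5614,.19,.1814,-.3,s);print(s['contact_force'],s['torque'])
```

```text
from [0.5613 0.1605 0.1814] yaw -0.28 shift [ -0.1 -29.5  -0. ] turn 0.02 t 8.15
[-0.19357391  0.07557423 -2.21206466] [0.2084834  0.03737623 0.00131566]
```

>>> {"fn": "step_arm", "kwargs": {"rows": [0, -6, 0, 0, -1, 0, -12, 0, 0, -1, 0, -18, 0, 0, -1, 0, -24, 0, 0, -1, 0, -30, 0, 0, -1, 0, -30, 0, 0, -1]}}

```text
time_s: 8.75
tool_pos: [0.5615, 0.1906, 0.1814]
ee_rot: [[1.0, -0.005, -0.0], [-0.005, -1.0, 0.001], [-0.0, -0.001, -1.0]]
contact_force: [-0.1, -0.0, -2.4]
finger_gap: 0.317
```

Run:
```python
from h import *
s=robot.sense();im,d=shot('wrist');np.savez('w6.npz',im=im,d=d,p=s['tool_pos'],R=s['ee_rot']);go(.5614,.2175,.1814,-.3,s);print(s['contact_force'],s['torque'])
cv2.imwrite('pics/10.png',cv2.resize(im[60:310,220:420],(600,600*250//200*1),interpolation=3)[:,:,::-1][:600] if 0 else cv2.resize(im[100:300,200:440],(720,600),interpolation=3)[:,:,::-1])
```

```text
from [0.5615 0.1906 0.1814] yaw -0.28 shift [ -0.2 -26.9  -0. ] turn 0.02 t 8.75
[-0.06209511 -0.04888042 -2.4089861 ] [ 0.13421445 -0.0441779   0.02296847]
```

View pics/10.png

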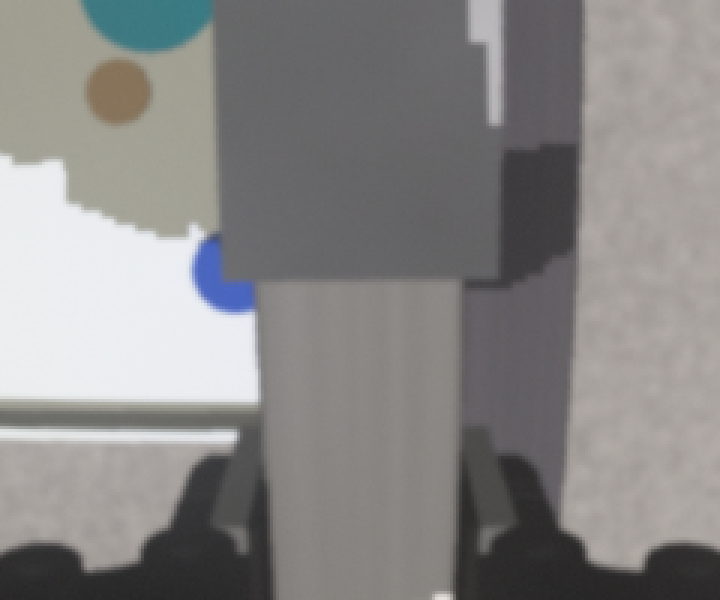

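Run:
```python
from h import *
w=np.load('w6.npz');s=dict(tool_pos=w['p'],ee_rot=w['R'])
g=w['im'].astype(float).mean(-1)[185:202,290:350].mean(1);k=np.abs(np.diff(g)).argmax()+185.5;print('rim row',k,wcast([320.],[k],.1376,s))
```

```text
rim row 193.5 [[0.56167025 0.23178914 0.1376    ]]
```

>>> {"fn": "step_arm", "kwargs": {"rows": [0, -6, 0, 0, -1, 0, -12, 0, 0, -1, 0, -18, 0, 0, -1, 0, -22, 0, 0, -1, 0, -24, 0, 0, -1, 0, -24, 0, 0, -1]}}

```text
time_s: 9.4
tool_pos: [0.5618, 0.2136, 0.1814]
ee_rot: [[1.0, -0.006, 0.0], [-0.006, -1.0, 0.0], [0.0, -0.0, -1.0]]
contact_force: [-0.5, 0.8, -1.5]
finger_gap: 0.315
```

Run:
```python
from h import *
s=robot.sense();im,d=shot('wrist');np.savez('w7.npz',im=im,d=d,p=s['tool_pos'],R=s['ee_rot']);go(.5614,.2195,.1814,-.3,s);print(s['contact_force'],s['torque'])
g=im.astype(float).mean(-1)[200:262,295:345].mean(1);k=np.abs(np.diff(g)).argmax()+200.5;print('rim row',k,wcast([320.],[k],.1376,s))
cv2.imwrite('pics/11.png',cv2.resize(im[190:290,240:400],(800,500),interpolation=3)[:,:,::-1])
```

```text
from [0.5618 0.2136 0.1814] yaw -0.34 shift [-0.4 -5.9 -0. ] turn -0.04 t 9.4
[-0.52931885  0.76087615 -1.50860394] [ 0.14187668 -0.02145934 -0.00547542]
rim row 248.5 [[0.56182622 0.2318047  0.1376    ]]
```

View pics/11.png

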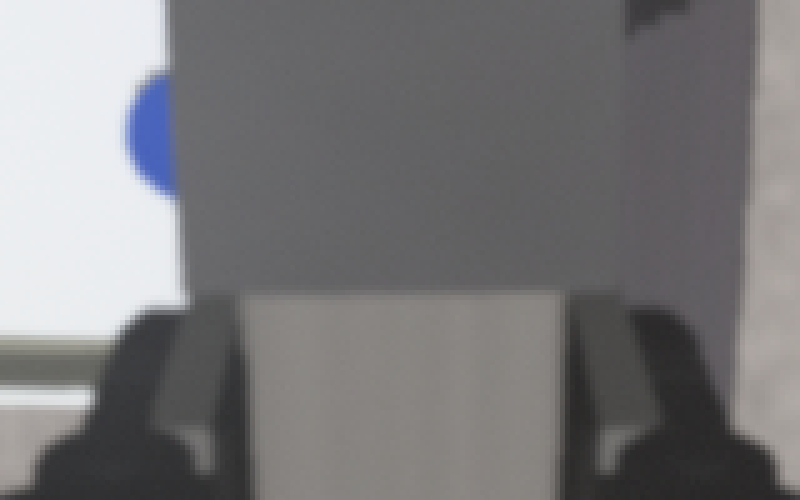

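>>> {"fn": "step_arm", "kwargs": {"rows": [0, -1, 0, 0, -1, 0, -2, 0, 0, -1, 0, -3, 0, 0, -1, 0, -4, 0, 0, -1, 0, -4, 0, 0, -1]}}

```text
time_s: 9.95
tool_pos: [0.5618, 0.2173, 0.1814]
ee_rot: [[1.0, -0.006, 0.0], [-0.006, -1.0, 0.0], [0.0, -0.0, -1.0]]
contact_force: [-0.2, -0.9, -1.5]
finger_gap: 0.313
```

>>> {"fn": "step_arm", "kwargs": {"rows": [0, -0.5, 0, 0, -1, 0, -1, 0, 0, -1, 0, -1, 0, 0, -1]}}

```text
time_s: 10.25
tool_pos: [0.5618, 0.2182, 0.1814]
ee_rot: [[1.0, -0.007, 0.0], [-0.007, -1.0, 0.0], [0.0, -0.0, -1.0]]
contact_force: [-0.7, 0.3, -2.3]
finger_gap: 0.313
```

>>> {"fn": "step_arm", "kwargs": {"rows": [0, -0.5, 0, 0, -1, 0, -1, 0, 0, -1, 0, -1, 0, 0, -1]}}

```text
time_s: 10.55
tool_pos: [0.5619, 0.2192, 0.1814]
ee_rot: [[1.0, -0.007, 0.0], [-0.007, -1.0, 0.0], [0.0, -0.0, -1.0]]
contact_force: [0.5, 0.4, -2.1]
finger_gap: 0.317
```

>>> {"fn": "step_arm", "kwargs": {"rows": [0, -0.5, 0, 0, -1, 0, -1, 0, 0, -1, 0, -1, 0, 0, -1]}}

```text
time_s: 10.85
tool_pos: [0.5618, 0.2202, 0.1814]
ee_rot: [[1.0, -0.007, -0.0], [-0.007, -1.0, 0.0], [-0.0, -0.0, -1.0]]
contact_force: [-0.3, -1.4, -1.6]
finger_gap: 0.317
```

>>> {"fn": "step_arm", "kwargs": {"rows": [0, 0, 0, 0, -0.1, 0, 0, 0, 0, -0.1, 0, 0, 0, 0, -0.1, 0, 0, 0, 0, -0.1, 0, 0, 0, 0, -0.1]}}

```text
time_s: 11.35
tool_pos: [0.562, 0.2201, 0.1816]
ee_rot: [[1.0, -0.007, 0.0], [-0.007, -1.0, 0.0], [0.0, -0.0, -1.0]]
contact_force: [0.6, 0.1, -0.3]
finger_gap: 0.449
```

>>> {"fn": "step_arm", "kwargs": {"rows": [0, 8, 0, 0, -0.1, 0, 20, 0, 0, -0.1, 0, 35, 0, 0, -0.1, 0, 45, 0, 0, -0.1, 0, 45, 0, 0, -0.1, 0, 45, 0, 0, -0.1]}}

```text
time_s: 11.95
tool_pos: [0.5617, 0.1747, 0.1816]
ee_rot: [[1.0, -0.008, 0.0], [-0.008, -1.0, 0.001], [0.0, -0.001, -1.0]]
contact_force: [-0.4, 0.5, 0.3]
finger_gap: 0.453
```

Run:
```python
from h import *
s=robot.sense();im,d=shot('wrist');b,db=shot('side');a,da=shot('scene');np.savez('w8.npz',im=im,d=d,p=s['tool_pos'],R=s['ee_rot'],a=a,b=b,da=da,db=db)
go(.5618,.1752,.1814,-.4,s);print(s['contact_force'],s['finger_gap'])
for n,i,dd in(('scene',a,da),('side',b,db)):
    P=pts(n,dd);m=(i.min(-1)>140)&(P[...,2]>.10)&(P[...,2]<.17)&(abs(P[...,0]-.56)<.03)&(P[...,1]<.15)&(P[...,1]>-.1)&(dd>0)
    Q=P[m];f=np.polyfit(Q[:,1],Q[:,2],1);print(n,len(Q),Q.mean(0),'pitch',np.degrees(f[0]),'z@.175',np.polyval(f,.175),'minmax y',Q[:,1].min(),Q[:,1].max())
hsv=cv2.cvtColor(im,cv2.COLOR_RGB2HSV);B=(hsv[...,0]>8)&(hsv[...,0]<30)&(hsv[...,1]>90);q=np.argwhere(B[:300,330:400]);print('brass',len(q),q.mean(0)+[0,330] if len(q) else '')
g=im.astype(float).mean(-1)[100:200,305:340].mean(1);k=np.abs(np.diff(g)).argmax()+100.5;print('rim row',k)
cv2.imwrite('pics/12.png',cv2.resize(im[100:250,220:420],(800,600),interpolation=3)[:,:,::-1])
```

```text
from [0.5617 0.1747 0.1816] yaw -0.44 shift [ 0.1 -0.5  0.2] turn -0.04 t 11.95
[-0.43864457  0.52246673  0.34261891] 0.45307952063753376
scene 366 [0.56018749 0.08285931 0.12556434] pitch 2.349548416986849 z@.175 0.12934278576426914 minmax y 0.014659360523397112 0.14907080743509565
side 243 [0.5565224  0.08366997 0.12628157] pitch 0.725603205642811 z@.175 0.12743819351837804 minmax y 0.003792288941656547 0.14970697005946948
brass 9 [153.66666667 352.88888889]
rim row 151.5
```

View pics/12.png

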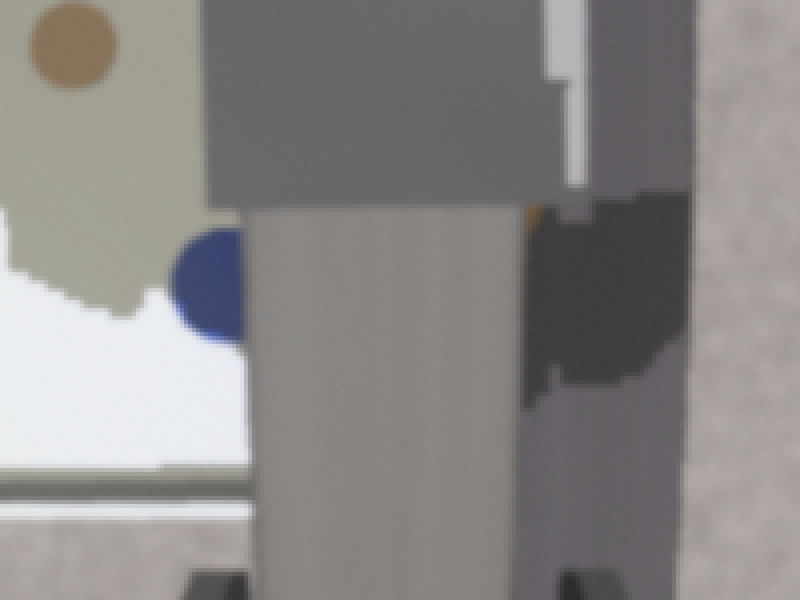

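>>> {"fn": "step_arm", "kwargs": {"rows": [0, 0, 5, 0, -0.1, 0, 0, 6, 0, -0.1, 0, 0, 6, 0, -1, 0, 0, 6, 0, -1, 0, 0, 6, 0, -1, 0, 0, 6, 0, -1, 0, 0, 6, 0, -1, 0, 0, 6, 0, -1]}}

```text
time_s: 12.9
tool_pos: [0.5607, 0.1752, 0.1751]
ee_rot: [[1.0, -0.006, -0.002], [-0.006, -1.0, -0.0], [-0.002, 0.0, -1.0]]
contact_force: [-5.8, -0.3, 0.3]
finger_gap: 0.318
```

>>> {"fn": "step_arm", "kwargs": {"rows": [0, 0, -1, 0, -1, 0, 0, -2, 0, -1, 0, 0, -3, 0, -1, 0, 0, -3, 0, -1]}}

```text
time_s: 13.3
tool_pos: [0.5605, 0.175, 0.1772]
ee_rot: [[1.0, -0.006, -0.003], [-0.006, -1.0, -0.001], [-0.003, 0.001, -1.0]]
contact_force: [-4.9, -0.3, -8.3]
finger_gap: 0.314
```

Run:
```python
from h import *
s=robot.sense();go(.5618,.18,.1814,-.4,s);print(s['contact_force'],s['torque'],s['finger_gap'])
a,da=shot('scene');b,db=shot('side')
for n,i,dd in(('scene',a,da),('side',b,db)):
    P=pts(n,dd);m=(i.min(-1)>140)&(P[...,2]>.10)&(P[...,2]<.17)&(abs(P[...,0]-.56)<.03)&(P[...,1]<.12)&(P[...,1]>-.1)&(dd>0)
    Q=P[m];f=np.polyfit(Q[:,1],Q[:,2],1);print(n,len(Q),Q.mean(0),'pitch',np.degrees(f[0]),'z@.175',np.polyval(f,.175))
```

```text
from [0.5605 0.175  0.1772] yaw -0.35 shift [ 1.3 -5.  -4.2] turn 0.05 t 13.3
[-4.90180573 -0.3060876  -8.32240134] [-0.50533591  0.99398637  0.27698835] 0.3143412553231156
scene 284 [0.56177544 0.0694791  0.12862544] pitch 1.1881835685463946 z@.175 0.13081369998847683
side 184 [0.55774878 0.06790802 0.12982303] pitch -1.6166492234640308 z@.175 0.1268013357490445
```

>>> {"fn": "step_arm", "kwargs": {"rows": [0, -1, 1, 0, -1, 0, -2, 1, 0, -1, 0, -3, 1, 0, -1, 0, -4, 1, 0, -1, 0, -5, 1, 0, -1, 0, -6, 1, 0, -1, 0, -7, 1, 0, -1, 0, -8, 1, 0, -1]}}

```text
time_s: 14.2
tool_pos: [0.5612, 0.1807, 0.1768]
ee_rot: [[1.0, -0.008, -0.002], [-0.008, -1.0, -0.003], [-0.002, 0.003, -1.0]]
contact_force: [-4.9, -3.5, -6.4]
finger_gap: 0.318
```

```bash
cat >> h.py <<'E'
def brass(s,y0=-1):
    im,d=shot('wrist');hsv=cv2.cvtColor(im,cv2.COLOR_RGB2HSV);B=(hsv[...,0]>8)&(hsv[...,0]<30)&(hsv[...,1]>90);B[300:]=0;B[:,:330]=0;B[:,400:]=0
    q=np.argwhere(B);print('brass',len(q))
    if len(q):
        print(q.min(0),q.max(0),wcast(q[:,1].mean(),q[:,0].mean(),.12,s))
E
python3 - <<'E'
from h import *
s=robot.sense();go(.5618,.2045,.1814,-.4,s);print(s['contact_force'],s['torque'],s['finger_gap']);brass(s)
E
```

```text
from [0.5612 0.1807 0.1768] yaw -0.47 shift [  0.4 -23.8  -4.7] turn -0.07 t 14.2
[-4.93579559 -3.49040316 -6.35379501] [-1.04344927  1.08272831  0.26367518] 0.31774306845266587
brass 0
```

>>> {"fn": "step_arm", "kwargs": {"rows": [0, -1, 0, 0, -1, 0, -2, 0, 0, -1, 0, -3, 0, 0, -1, 0, -4, 0, 0, -1, 0, -5, 0, 0, -1, 0, -6, 0, 0, -1, 0, -7, 0, 0, -1, 0, -8, 0, 0, -1]}}

```text
time_s: 15.05
tool_pos: [0.5613, 0.1887, 0.1768]
ee_rot: [[1.0, -0.008, -0.002], [-0.008, -1.0, -0.003], [-0.002, 0.003, -1.0]]
contact_force: [-5.6, -4.6, -6.7]
finger_gap: 0.317
```

```bash
cat >> h.py <<'E'
def tail():
    for n in('scene','side'):
        i,d=shot(n);P=pts(n,d);m=(i.min(-1)>140)&(P[...,2]>.10)&(P[...,2]<.17)&(abs(P[...,0]-.56)<.03)&(P[...,1]<.15)&(P[...,1]>-.2)&(d>0)
        Q=P[m];f=np.polyfit(Q[:,1],Q[:,2],1);print(n,'tail y',np.percentile(Q[:,1],[0,1,2]).round(4),'pitch',np.degrees(f[0]).round(2),'z',np.polyval(f,.08).round(4),'x',np.median(Q[:,0]).round(4))
E
python3 - <<'E'
from h import *
w=np.load('w8.npz')
for n,i,d in(('scene',w['a'],w['da']),('side',w['b'],w['db'])):
    P=pts(n,d);m=(i.min(-1)>140)&(P[...,2]>.10)&(P[...,2]<.17)&(abs(P[...,0]-.56)<.03)&(P[...,1]<.15)&(P[...,1]>-.2)&(d>0);print('before push',np.percentile(P[m][:,1],[0,1,2]).round(4))
s=robot.sense();go(.5618,.2045,.1814,-.4,s);print(s['contact_force'],s['torque'],s['finger_gap']);brass(s);tail()
E
```

```text
before push [0.0147 0.0205 0.0223]
before push [0.0038 0.0045 0.0056]
from [0.5613 0.1887 0.1768] yaw -0.47 shift [  0.4 -15.8  -4.6] turn -0.07 t 15.05
[-5.61653403 -4.56316015 -6.72067923] [-1.27084905  1.07827932  0.23428372] 0.31676206634503556
brass 0
scene tail y [0.0281 0.0332 0.0346] pitch 1.69 z 0.128 x 0.5626
side tail y [0.017  0.0177 0.0181] pitch -1.08 z 0.1294 x 0.5578
```

>>> {"fn": "step_arm", "kwargs": {"rows": [0, -2, 0, 0, -1, 0, -4, 0, 0, -1, 0, -6, 0, 0, -1, 0, -8, 0, 0, -1, 0, -10, 0, 0, -1, 0, -11, 0, 0, -1, 0, -12, 0, 0, -1, 0, -12, 0, 0, -1]}}

```text
time_s: 16.0
tool_pos: [0.5614, 0.202, 0.1769]
ee_rot: [[1.0, -0.007, -0.002], [-0.007, -1.0, -0.002], [-0.002, 0.002, -1.0]]
contact_force: [-5.7, -0.6, -7.1]
finger_gap: 0.315
```

Run:
```python
from h import *
s=robot.sense();print(s['tool_pos'],s['contact_force'],s['torque']);tail();brass(s)
```

```text
[0.56137713 0.20203708 0.17689453] [-5.69943629 -0.58806029 -7.11937244] [-0.62512807  0.91043221  0.30130937]
scene tail y [0.0457 0.049  0.0501] pitch 1.72 z 0.1278 x 0.563
side tail y [0.03   0.0334 0.0388] pitch -0.4 z 0.1291 x 0.5589
brass 0
```

>>> {"fn": "step_arm", "kwargs": {"rows": [0, -0.5, 0, 0, -1, 0, -1, 0, 0, -1, 0, -1, 0, 0, -1]}}

```text
time_s: 16.45
tool_pos: [0.562, 0.2046, 0.1773]
ee_rot: [[1.0, -0.006, 0.001], [-0.006, -1.0, 0.0], [0.001, -0.0, -1.0]]
contact_force: [-2.4, 0.0, -9.7]
finger_gap: 0.316
```

```bash
cat >> h.py <<'E'
def btn():
    c0=[.5795,.2618,.12]
    for n in('scene','side'):
        i,d=shot(n);c=optics.get_calibration(n);p=c['R']@np.array(c0)+c['t'];u=c['mtx']@p/p[2]
        h=cv2.cvtColor(i,cv2.COLOR_RGB2HSV);B=(h[...,0]>8)&(h[...,0]<28)&(h[...,1]>90);v,uu=int(u[1]),int(u[0])
        q=np.argwhere(B[v-15:v+16,uu-15:uu+16])
        print(n,'expect',u[:2].round(),'brass',len(q),(q.mean(0)[::-1]+[uu-15,v-15]).round(1) if len(q) else '','depth err',(d[v,uu]-p[2]).round(3))
E
python3 - <<'E'
from h import *
s=robot.sense();print(s['contact_force'],s['torque']);btn();brass(s)
E
```

```text
[-2.43995948  0.03588272 -9.69471592] [-0.48345307  0.40866487  0.43814172]
scene expect [363. 147.] brass 0  depth err -0.004
side expect [300. 149.] brass 0  depth err -0.03
brass 31
[145 367] [157 369] [0.58232411 0.26061075 0.12      ]
```

>>> {"fn": "step_arm", "kwargs": {"rows": [0, 0, 1, 0, -1, 0, 0, 2, 0, -1, 0, 0, 2, 0, -1, 0, 0, 2, 0, 0, 0, 0, 2, 0, 0, 0, 0, 2, 0, 0, 0, 0, 2, 0, 0, 0, 0, 2, 0, 0]}}

```text
time_s: 17.4
tool_pos: [0.5623, 0.204, 0.1759]
ee_rot: [[1.0, -0.007, 0.001], [-0.007, -1.0, 0.0], [0.001, -0.0, -1.0]]
contact_force: [0.5, -0.0, 0.0]
finger_gap: 0.501
```

Run:
```python
from h import *
s=robot.sense();print(s['contact_force'],s['finger_gap']);brass(s);tail()
```

```text
[ 0.51866069 -0.02113625  0.00858787] 0.5005625319491718
brass 35
[142 367] [154 369] [0.58243245 0.26124733 0.12      ]
scene tail y [0.0441 0.0507 0.0534] pitch 1.37 z 0.1278 x 0.5642
side tail y [0.0321 0.0349 0.0364] pitch -1.23 z 0.1295 x 0.5594
```

>>> {"fn": "step_arm", "kwargs": {"rows": [0, 0, -30, 0, 0, 0, 0, -80, 0, 0, 0, 0, -120, 0, 0, 60, 0, -120, 0, 0, 60, 0, -120, 0, 0, 60, 0, -120, 0, 0, 60, 0, -120, 0, 0]}}

```text
time_s: 18.25
tool_pos: [0.6211, 0.2035, 0.2944]
ee_rot: [[1.0, -0.007, -0.002], [-0.007, -1.0, -0.001], [-0.002, 0.001, -1.0]]
contact_force: [0.3, 0.5, 0.6]
finger_gap: 0.5
```

Run:
```python
from h import *
s=robot.sense();im,d=shot('wrist');h=cv2.cvtColor(im,cv2.COLOR_RGB2HSV);B=((h[...,0]>8)&(h[...,0]<28)&(h[...,1]>90)).astype(np.uint8)
k,l,st,ce=cv2.connectedComponentsWithStats(B)
for i in range(1,k):
    if st[i,4]>4:
        v,u=int(ce[i][1]),int(ce[i][0]);print(st[i],ce[i].round(1),'plane .12:',wcast(*ce[i],.12,s).round(4),'ends',wcast([st[i,0],st[i,0]+st[i,2]],[ce[i][1]]*2,.12,s)[:,0].round(4),'depth',wpts(u,v,d[v,u],s).round(4))
btn();tail();print(s['contact_force'],s['tool_pos'])
w=np.load('a.npz')
for n,k in(('scene','a'),('side','b')):   # bystanders unmoved?
    i,_=shot(n);df=(np.abs(i.astype(int)-w[k]).max(-1)>45)
    boxes={'scene':{'coaster':(232,200,270,232),'bottle':(338,253,360,280),'cup':(320,282,357,324)},'side':{'coaster':(254,238,296,271),'bottle':(374,203,394,233),'cup':(398,219,431,257)}}[n]
    for o,(a,b,c,e) in boxes.items():print(n,o,df[b:e,a:c].mean().round(3))
```

```text
[ 583    0   18  161 1720] [593.   72.7] plane .12: [0.9075 0.3436 0.12  ] ends [0.8898 0.9227] depth [ 1.8743  0.5835 -0.7167]
[266 127   6  13  62] [268.2 133.2] plane .12: [0.5797 0.2612 0.12  ] ends [0.5779 0.5827] depth [0.5804 0.2616 0.1252]
[ 79 143   8  11  66] [ 82.7 148.2] plane .12: [0.3859 0.2614 0.12  ] ends [0.3803 0.3923] depth [0.3898 0.2619 0.1251]
[586 156   4   5   9] [587.4 157.9] plane .12: [0.9042 0.2512 0.12  ] ends [0.9016 0.9089] depth [ 1.8683  0.1774 -0.7212]
[586 166   3   5   6] [586.7 168. ] plane .12: [0.905  0.2403 0.12  ] ends [0.9038 0.9093] depth [ 1.8763  0.1241 -0.7259]
[538 318  17  27 165] [545.7 332.1] plane .12: [0.9106 0.0275 0.12  ] ends [0.8951 0.9307] depth [ 1.8763 -0.8002 -0.7058]
scene expect [363. 147.] brass 6 [362.8 147.2] depth err -0.006
side expect [300. 149.] brass 0  depth err -0.024
scene tail y [0.0448 0.05   0.0529] pitch 1.44 z 0.128 x 0.564
side tail y [0.0311 0.0355 0.037 ] pitch -0.8 z 0.1293 x 0.559
[0.34296368 0.51140179 0.59049551] [0.62108546 0.20354703 0.29443113]
scene coaster 0.0
scene bottle 0.0
scene cup 0.0
side coaster 0.0
side bottle 0.0
side cup 0.0
```

```bash
python3 -c "
from h import *
print(ticket.finish_job())"
```

```text
the job is handed in; nothing more can be done
None
```

The support arm is in the empty socket with its button out through the hole. I let go of it and handed the job in at about 19 s of the 51 s allowed.

**How it went:**
- I gripped the arm so that one pad held the button flush and slid it in until the button's front was under the rim.
- I then let go, gripped about 45 mm farther back and pushed about 30 mm more until the button popped out.
- The largest force in the readings I took was about 11 N, and the push into the socket showed under 5 N.

**Last checks:**
- **Button:** the wrist camera shows brass at y ≈ 0.261 m, level with the locked button on the neighbouring arm. It stands about 3.3 mm out of the socket's outer face. The scene camera also sees it at the hole's expected pixel.
- **Arm:** it did not move noticeably when I let go or backed the gripper away.
- **Bottle, cup and coaster:** unchanged in both fixed cameras.
- **Gripper:** clear of everything, with contact force about zero.

**Doubtful or not checked:**
- The side camera did not show the button; the depth reading suggests something was in front of it.
- The two fixed cameras disagree on the arm's final tilt (+1.4° against −0.8°), which is within their depth noise. The arm's top reads several mm lower than when it was held level.
- I did not pull on the arm to test the lock, to avoid loading the button.

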